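# Rinse the serving spoon at the drinks station

## Robot

A 6-joint arm with a two-finger parallel gripper is mounted at the origin on the work surface. World frame = base frame: x ahead of the robot, y to its left, z up, the work surface at z = 0. Lengths are in mm, angles in rad, forces in N, time in s.
With the tool pointing down it reaches from about 325 to 875 mm from the base axis. Payload 4.4 kg.
Tool frame: the origin (TCP) lies between the finger pads, 19 mm behind the fingertips; this is the grasp point; z points along the fingers, y is the direction in which the jaws open and shut (so a half turn about z gives the same grasp; the last joint's range is limited). The gripper opens to 85 mm and grips with 20 to 120 N. Pads are 22 mm wide; open, the fingers measure 114 mm over their backs; the gripper's body (76 mm by 85 mm) begins 54 mm behind the grasp point. The pads swing forward as they close: fully open they stand 13 mm farther back than shut.
Start: joints at [-1.264, 0.207, 1.542, -0, 1.393, -0.15], TCP at [253.609, -516.052, 249.982] pointing down, gripper open.
Joint ranges: [-2.73, 2.73], [-0.86, 2.22], [0.23, 2.46], [-1.11, 4.25], [0.08, 2.63], [-2.82, 2.82]. Speed limits (rad/s): [2.79, 2.79, 3.14, 3.14, 3.14, 3.14].

## Interface

Orientations are given as a 3x3 rotation matrix whose columns are the frame's x, y, z axes.
In Python, from plant import ctrl, sensors, optics gives the robot as it stands. Calls block until the motion is done:
- ctrl.move_ptp(position, orientation): joint-space move of the TCP to a pose.
- ctrl.move_l(position, rot=None, vel=150, threshold=None): straight line of the TCP; rot=None keeps the orientation; vel is the mean speed in mm/s. With threshold (N) it stops when the force on the tool has changed by that much, and returns True; else False.
- ctrl.set_joints(angles): joint-space move.
- ctrl.gripper_to(opening, force=None): finger opening in mm; force is the grip in N (None keeps the last); returns when the fingers have stopped.
- ctrl.hold(seconds).
- ctrl.solve_ik(position, orientation): joint angles nearest the present ones, or None.
- sensors.read_state(): the state.
- optics.grab_frame(name): name is "scene" or "top" or "wrist"; returns (picture, depth): 480x640x3 uint8, red, green, blue; 480x640 float32, mm along the optical axis (not along the pixel's ray), 0 where there is no reading.
- optics.camera_params(name): a dict with "mtx" (3x3 intrinsics, pixels), "R" (3x3) and "t" (3): a world point X has camera coordinates R X + t; the wrist camera has in their place "T_tool_cam" (4x4, takes a point from camera to tool coordinates, whose origin is the TCP and whose axes are the flange's). Camera axes: x right, y down, z forward; pixel columns grow to the right and rows downward; lengths in mm; the calibration is good to about 2 mm. A picture is of the moment at which its call begins: read the wrist's pose just before it. camera_params takes no time and is no camera call.
A pose or a line that the arm cannot do raises ctrl.MotionError and nothing moves.
- ctrl.finish_job(): hands the job in, once; it reports no verdict.
The state is a dict: "t": time; "q": joint angles; "qvel": joint speeds; "tau": joint torques, N m; "eef_pos": TCP position; "eef_rot": TCP orientation; "force": force on the tool from outside, world axes, zero at the start; "wrist_torque": the same for the moment, N m; "grip_width": finger opening in mm.
Only numpy, scipy, OpenCV 4.12 (cv2) and the standard library are available. Lean on these libraries where they do the work, as an engineer would, in place of code of your own. Each camera call takes 0.05 s, during which the arm holds its last target. There are 200 camera calls.

## Task

Turn the flow knob until its pointer lines up with the raised mark on the dial, then slide the guard hood fully home over the knob. Only then take the spoon from its sloping rest, dip its bowl into the steel rinse pot so that the whole bowl is below the rim, hold it there in the gripper for about a second, and lay the spoon back in its rest as it was. Do not lean hard on the pot with the spoon, and leave the jug, the jar and the tumbler standing where they are.

Things in the scene. Friction and masses are not known exactly. Their poses are not given: they have to be found in the camera images.
- control_box: Grey flow-control box, fixed, 106 (x) x 212 (y) x 35 mm high. Origin: centre of its underside. Knob axis at y = +55 mm on its deck, parked guard hood centred at y = -55 mm; the hood slides to the knob along the box's +y. Its yaw varies; box and rest may change sides of the table.
- flow_knob (a joint): Knob angle in rad, 0 to 1.9, growing clockwise seen from above. It starts between 0 and 0.45; at 0 its pointer is along the box's +x. It stays where it is left (about 0.06 N m friction).
- knob_grip (a point): On the knob's axis, 65.5 mm above the table, 9 mm below its top: TCP height for a grip from above. Black bar 54 mm long, 14 wide (grip width), 30 high on a 56 mm skirt (top 44.5 mm above the table). The x axis runs along the bar to its pointer end (white line on top) and turns with the knob. The hood starts 50 to 70 mm from the axis: open the gripper to 60 mm at most here.
- dial: The raised white mark, 11 x 5 x 4 mm, on the deck 35 mm from the knob's axis. Origin: on the knob's axis, 36 mm above the table; x points from there to the mark, 0.9 to 1.5 rad clockwise of the box's +x, different every time. The knob is set when the x axis of knob_grip points the same way as this x axis.
- guard (a joint): Travel of the guard hood in m: 0 parked, 0.11 fully home over the knob (hard stop). It starts between 0 and 0.02, moves along the box's +y, stays where left, friction about 1.5 N.
- guard_fin (a point): Centre of the black fin on top of the hood, 97.5 mm above the table. Fin: 56 mm along the box's x, 12 mm along y (grip width), 30 mm high, top at 112.5 mm. The aluminium hood under it is an inverted channel 88 (x) x 80 (y) mm, its top plate 82.5 mm above the table; it passes over the knob without touching it.
- spoon: Spoon, 190 mm, about 120 g, wooden handle, steel bowl. Origin: grip point, 111 mm up in the rest. Frame upright (yaw only), the spoon slopes 45 degrees in it: butt 75 mm off along (-x,+z), tip 115 mm off along (+x,-z). Handle 16 mm wide along y (grip width), 12 thick; bowl 42 mm across, 14 deep. Gripped along y from straight above it keeps its slope and needs no tipping to dip.
- spoon_tip (a point): Tip of the spoon's bowl: 81.3 mm along +x and 81.3 mm below the spoon's origin.
- rest: Fixed steel rest, holds the spoon sloping 45 degrees, bowl end low towards +x. Origin: on the table under the grip point. Base 170 (x) x 84 (y) x 8 mm. The handle lies in two U forks open upwards, 57 mm up and down the slope from the grip point, 42 mm wide outside, 26 inside; the tip stands on a foot plate. Lift out and lower in straight up and down. Upper fork top 165 mm up.
- rest_seat (a point): Where the spoon's origin lies when it is in the rest: on the rest's z axis, 111 mm above the table.
- rest_foot (a point): Where the spoon's tip lies when it is in the rest: 81.3 mm along the rest's +x, 29.7 mm above the table.
- pot: Open round steel rinse pot without a handle, fixed, outside diameter 108 mm, inside 100 mm, 90 mm high, inner floor 6 mm above the table. Origin: centre of its underside. It changes places with the jug, jar and tumbler.
- pot_rim (a point): Centre of the pot's mouth, 90 mm above the table.
- jug: Clear plastic drinks jug with a lid, 86 mm diameter, 185 mm high, loose; handle on its -x side reaches 69 mm from its axis. Origin: centre of its underside. Leave alone.
- jar: Lidded glass jar, 84 mm diameter, 120 mm high, loose. Origin: centre of its underside. Leave alone.
- tumbler: Open drinking glass, 72 mm diameter, 110 mm high, loose. Origin: centre of its underside. Narrower than the pot. Leave alone.
Not all that is in view belongs to the job. Leave any blue or yellow look-alike of the control_box alone.

How it is judged (in metres and radians):
On the way, in this order (a step that is already met when the one before it is completed fails the run):
1. the knob's pointer is within 0.13 rad of the mark while the guard is still open (angle between the x axis of knob_grip and the x axis of dial, either way round below 0.13 rad and value of joint guard below 0.05 m), for 0.2 s.
2. the guard is home over the knob (within 7 mm of its stop), the knob still on the mark (angle between the x axis of knob_grip and the x axis of dial, either way round below 0.13 rad and value of joint guard above 0.103 m), for 0.2 s.
3. the spoon, held in the fingers, has its tip at least 25 mm below the pot's rim and within 45 mm of the pot's axis (horizontal distance between spoon_tip and pot_rim below 0.045 m and z of spoon_tip in the frame of pot_rim below -0.025 m and contact force between the fingers and spoon above 1 N), for 0.6 s.
At the end, for the whole second after the job is handed in: The knob's pointer is within 0.13 rad of the mark, the guard is within 7 mm of its stop over the knob, and the spoon lies still in its rest, its grip point and its tip each within 14 mm of where they belong (all of step 2 and distance between spoon and rest_seat below 0.014 m and distance between spoon_tip and rest_foot below 0.014 m and linear speed of spoon below 0.03 m/s); the robot touches nothing.
It fails at once if the spoon pushes on the pot with more than 20 N (contact force between spoon and pot above 20 N).
It fails at once if the jug is shifted by more than 25 mm or tipped (distance of jug from where it was at the start of the episode above 0.025 m or angle between jug's own z axis and vertical above 0.3 rad).
It fails at once if the jar is shifted by more than 25 mm or tipped (distance of jar from where it was at the start of the episode above 0.025 m or angle between jar's own z axis and vertical above 0.3 rad).
It fails at once if the tumbler is shifted by more than 25 mm or tipped (distance of tumbler from where it was at the start of the episode above 0.025 m or angle between tumbler's own z axis and vertical above 0.3 rad).
It also fails if it takes over 72 s, if anything falls off the work surface, if the arm or the gripper's body presses on something with over 40 N, if the wrist force passes 120 N, or if a joint passes its speed limit or range.

## Working session

There is one attempt and no reset: what is moved stays moved. The work goes in short steps, each a Python script; the robot and the scene stay as the last script left them, time stands still between calls to the robot, and variables do not carry over. Pictures are saved under pics/ and viewed, about 8 in all and at most 12, crops included, and the job is handed in when it is done.

```bash
ls; mkdir -p pics; cat > h.py <<'E'
import numpy as np, cv2
from plant import ctrl, sensors, optics
def save(n,im): cv2.imwrite('pics/'+n,cv2.cvtColor(im,cv2.COLOR_RGB2BGR))
def cam(name,T=None):
    p=optics.camera_params(name)
    if name!='wrist': return p['mtx'],np.array(p['R']),np.array(p['t']).ravel()
    s=sensors.read_state() if T is None else T
    Tw=np.eye(4);Tw[:3,:3]=s['eef_rot'];Tw[:3,3]=s['eef_pos']
    M=np.linalg.inv(Tw@np.array(p['T_tool_cam'])); return p['mtx'],M[:3,:3],M[:3,3]
def ray(c,uv,z):
    K,R,t=c; uv=np.atleast_2d(np.float64(uv)); d=(np.linalg.inv(K)@np.c_[uv,np.ones(len(uv))].T).T@R; o=-R.T@t
    return o+d*((z-o[2])/d[:,2])[:,None]
def proj(c,X):
    K,R,t=c; q=(K@(R@np.atleast_2d(X).T+t[:,None])).T; return q[:,:2]/q[:,2:]
def cloud(c,dep):
    K,R,t=c; v,u=np.mgrid[:480,:640]; P=np.stack([(u-K[0,2])/K[0,0]*dep,(v-K[1,2])/K[1,1]*dep,dep],-1); return (P-t)@R
def down(yaw):  # tool y (jaw axis) at yaw; z down
    y=np.array([np.cos(yaw),np.sin(yaw),0]); z=np.array([0,0,-1.]); return np.c_[np.cross(y,z),y,z]
E
python3 - <<'E'
from h import *
for n in('top','scene'):
    im,d=optics.grab_frame(n); save(n+'0.png',im); np.savez(n+'0.npz',im=im,d=d); c=cam(n); print(n,-c[1].T@c[2],c[0][0,0],(d>0).mean())
s=sensors.read_state();print(s['eef_rot'])
E
```

```text
pics
top [ 425.72928817 -117.03041028 1472.76995337] 486.38578612107494 0.9959440104166667
scene [1521.91520281  302.87413297  884.00258917] 592.3875777867173 0.9935970052083334
[[ 8.97472920e-01  4.41069095e-01 -6.40760166e-04]
 [ 4.41069448e-01 -8.97470705e-01  2.01878742e-03]
 [ 3.15361264e-04 -2.09442677e-03 -9.99997757e-01]]
```

View pics/top0.png

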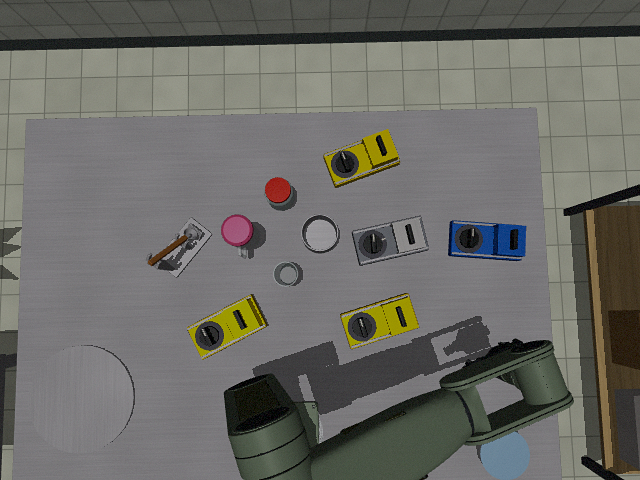

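View pics/scene0.png

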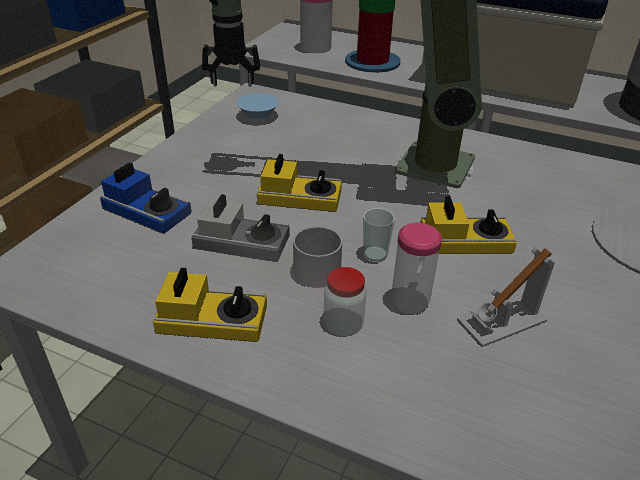

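The task's box is the grey one at top (390,240), with its knob at (373,243) and fin at (409,233). It could be confused with the yellow boxes at (361,158), (228,326) and (380,320), and the blue one at (487,240). The pot is the wide steel ring at (320,233). It could be confused with the tumbler, a narrower clear ring at (287,273), the jug (238,230, pink lid) and the jar (278,190, red lid). The rest with the spoon is at (180,247).

```bash
cat > m.py <<'E'
from h import *
f=np.load('top0.npz'); im,d=f['im'],f['d']; c=cam('top'); P=cloud(c,d)
def reg(u0,u1,v0,v1,z0,z1):
    m=np.zeros((480,640),bool); m[v0:v1,u0:u1]=1; return m&(P[...,2]>z0)&(P[...,2]<z1)
def pr(n,m):
    q=P[m]; r=cv2.minAreaRect(np.float32(q[:,:2])); print(n,m.sum(),np.round(q.mean(0),1),'rect',np.round(r[0],1),np.round(r[1],1),round(r[2],1))
pr('table',reg(440,470,280,300,-20,20))
pr('box',reg(348,432,212,268,20,150)); pr('hood',reg(385,432,212,268,75,90)); pr('fin',reg(385,432,212,268,100,125))
pr('knobbar',reg(350,392,220,265,60,80))
pr('pot',reg(296,344,210,256,75,105))
m=reg(296,344,210,256,75,105); q=P[m][:,:2]; print('potcircle',cv2.minEnclosingCircle(np.float32(q)))
pr('restbase',reg(140,216,212,282,4,20)); pr('spoon',reg(140,216,212,282,100,190))
hsv=cv2.cvtColor(im,cv2.COLOR_RGB2HSV); w=(hsv[...,0]<15)&(hsv[...,1]>120)&reg(140,216,212,282,30,200); pr('handle',w)
q=P[w]; l=cv2.fitLine(np.float32(q),cv2.DIST_L2,0,.01,.01).ravel(); print(l)
for n,a in dict(jug=(218,258,210,262),jar=(262,296,174,210),tum=(270,304,258,290)).items(): pr(n,reg(*a,60,220))
E
python3 m.py
```

```text
table 597 [ 413.5 -512.9   -0.7] rect [ 413.5 -513. ] [90.2 57.1] 88.6
box 2528 [ 562.  -315.8   54.3] rect [ 565.  -320.1] [106.3 212.3] 11.5
hood 725 [ 573.6 -365.8   82.2] rect [ 574.3 -366.6] [88.2 81.1] 11.5
fin 97 [ 573.7 -365.7  111.2] rect [ 574.  -366.6] [55.5 12.6] 11.9
knobbar 98 [ 553.9 -266.2   73.2] rect [ 575.6 -278.2] [37.1 99.1] 58.7
pot 196 [ 589.3 -110.1   88.1] rect [ 586.3 -110.7] [105.9 106.7] 89.1
potcircle ((586.7060546875, -109.9123306274414), 54.09645080566406)
restbase 1219 [557.9 306.    7.8] rect [563.3 321.3] [233.3 210.1] 88.7
spoon 294 [521.6 331.1 139.8] rect [532.3 330.2] [43.3 77.5] 58.3
handle 145 [542.6 315.8 119.2] rect [545.1 314.1] [ 16.6 109.3] 48.9
[-5.4333717e-01  4.5703724e-01  7.0420289e-01  5.4262274e+02
  3.1584164e+02  1.1923070e+02]
jug 1022 [580.6 105.3 168.6] rect [582.6 106.7] [98.7 84.5] 38.3
jar 700 [700.5   2.6 111.6] rect [703.3   4.2] [76.6 82.8] 21.4
tum 209 [472.   -5.6  97.9] rect [470.  -11.7] [67.3 70.2] 89.8
```

```bash
python3 - <<'E'
from h import *
p=optics.camera_params('wrist'); T=np.array(p['T_tool_cam']); print(T.round(2),p['mtx'][0,0])
# jaw axis across bar, roughly box y; aim camera at knob axis
yaw=np.deg2rad(101.5)
for a in(yaw,yaw-np.pi):
    R=down(a); o=R@T[:3,3]; q=ctrl.solve_ik([554-o[0],-266-o[1],260],R); print(a,o,None if q is None else np.round(q,2))
    if q is not None: best=(a,R,o,q) if 'best' not in dir() or abs(q[5])<abs(best[3][5]) else best
a,R,o,q=best
ctrl.move_ptp([554-o[0],-266-o[1],260],R)
s=sensors.read_state(); im,d=optics.grab_frame('wrist'); save('w1.png',im); np.savez('w1.npz',im=im,d=d,pos=s['eef_pos'],rot=s['eef_rot'])
print(s['t'],a,s['q'],proj(cam('wrist',s),[[554,-266,74],[574,-366,112]]))
E
```

```text
[[  -0.     -0.97   -0.26   65.91]
 [   1.     -0.      0.      0.19]
 [  -0.     -0.26    0.97 -124.52]
 [   0.      0.      0.      1.  ]] 335.54457190454406
1.7715091907742444 [-64.62574511 -12.95684413 124.51551328] [-0.52  0.4   1.28 -0.    1.47 -2.29]
-1.3700834628155487 [ 64.62574511  12.95684413 124.51551328] [-0.67  0.17  1.56 -0.    1.41  0.7 ]
1.3667 -1.3700834628155487 [-6.72906910e-01  1.74287046e-01  1.55884501e+00 -6.18129002e-04
  1.40848722e+00  6.97923734e-01] [[322.31650605 151.58025912]
 [452.34134132 151.86422173]]
```

View pics/w1.png

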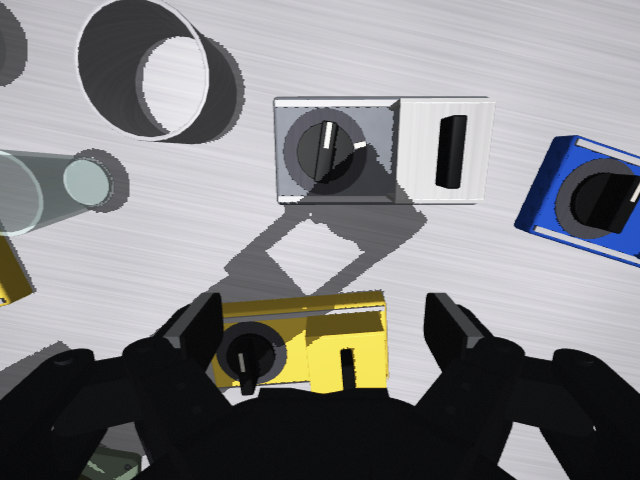

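The grey box is confirmed. The knob is at (325,152), its white pointer line at (328,135), the raised mark at (360,145) and the fin at (452,152).

```bash
python3 - <<'E'
from h import *
f=np.load('w1.npz'); im=f['im']; c=cam('wrist',dict(eef_pos=f['pos'],eef_rot=f['rot']))
hsv=cv2.cvtColor(im,cv2.COLOR_RGB2HSV); m=((hsv[...,2]>215)&(hsv[...,1]<40)).astype('u1'); m[:112]=0;m[192:]=0;m[:,:285]=0;m[:,384:]=0
n,l,st,ce=cv2.connectedComponentsWithStats(m)
A=np.array([554.,-266.2])
for i in range(1,n):
    if st[i,4]<10: continue
    v,u=np.nonzero(l==i); 
    for z in(39,74.5):
        q=ray(c,np.c_[u,v],z)[:,:2]; k=q.mean(0); ln=cv2.fitLine(np.float32(q),2,0,.01,.01).ravel()
        print(i,st[i],z,k.round(1),'r',np.linalg.norm(k-A).round(1),'ang',np.degrees(np.arctan2(*(k-A)[::-1])).round(1),'line',np.degrees(np.arctan2(ln[1],ln[0])).round(1))
# knob bar top (dark) from depth
P=cloud(c,f['d']); k=(P[...,2]>69)&(P[...,2]<79)&(np.hypot(P[...,0]-A[0],P[...,1]-A[1])<35); q=P[k]; print(len(q),cv2.minAreaRect(np.float32(q[:,:2])),q[:,2].mean())
k=(P[...,2]>106)&(P[...,2]<120)&(np.hypot(P[...,0]-574,P[...,1]+366)<50); q=P[k]; print(len(q),cv2.minAreaRect(np.float32(q[:,:2])),q[:,2].mean())
k=(P[...,2]>77)&(P[...,2]<88)&(np.hypot(P[...,0]-574,P[...,1]+366)<75); q=P[k]; print(len(q),cv2.minAreaRect(np.float32(q[:,:2])),q[:,2].mean())
E
```

```text
1 [324 122   8  26 111] 39 [ 570.7 -268. ] r 16.7 ang -6.0 line 3.0
1 [324 122   8  26 111] 74.5 [ 568.9 -267.8] r 15.0 ang -6.2 line 3.0
2 [354 142  12   6  52] 39 [ 568.  -300.8] r 37.3 ang -67.9 line -67.9
2 [354 142  12   6  52] 74.5 [ 566.6 -297.3] r 33.5 ang -68.0 line -67.9
963 ((553.7694091796875, -268.8041076660156), (53.796627044677734, 13.94620418548584), 2.932004928588867) 75.04931094865043
1283 ((574.1373291015625, -369.1020202636719), (55.67445373535156, 12.665438652038574), 11.433730125427246) 112.38159391635232
7902 ((574.56201171875, -369.2524108886719), (87.58226013183594, 80.6734848022461), 11.458939552307129) 83.15099597224288
```

```bash
cat > k.py <<'E'
from h import *
A=np.array([554,-267.5])
def look():
    R=down(np.deg2rad(-78.5)); T=np.array(optics.camera_params('wrist')['T_tool_cam']); o=R@T[:3,3]
    ctrl.move_ptp([554-o[0],-266-o[1],260],R)
    s=sensors.read_state(); im,d=optics.grab_frame('wrist'); c=cam('wrist',s); P=cloud(c,d); save('k%d.png'%(s['t']*10),im)
    k=(P[...,2]>69)&(P[...,2]<79)&(np.hypot(P[...,0]-A[0],P[...,1]-A[1])<35); r=cv2.minAreaRect(np.float32(P[k][:,:2])); print(k.sum(),r,s['t'])
    return im,P
E
python3 - <<'E'
from k import *
F=lambda n:print(n,np.round([*(s:=sensors.read_state())['force'],*s['eef_pos'],s['grip_width'],s['t'],s['q'][5]],2))
R=down(np.deg2rad(-87))
ctrl.gripper_to(50,40)
ctrl.move_ptp([*A,140],R); F('above')
print(ctrl.move_l([*A,67],vel=80,threshold=12)); F('down')
ctrl.gripper_to(0,40); F('grip')
q=np.array(sensors.read_state()['q'])
for f in(.5,1):
    q2=q.copy(); q2[5]+=f*np.deg2rad(69.7); ctrl.set_joints(q2); F('turn')
r=sensors.read_state()['eef_rot'][:,1] if hasattr(sensors.read_state()['eef_rot'],'shape') else np.array(sensors.read_state()['eef_rot'])[:,1]
print('jaw',np.degrees(np.arctan2(r[1],r[0])))
ctrl.gripper_to(45); F('open'); ctrl.move_l([*A,140],vel=150)
look()
E
```

```text
above [ 2.3000e-01 -2.4000e-01  2.6000e-01  5.5411e+02 -2.6767e+02  1.4038e+02
  5.0210e+01  2.4700e+00  9.3000e-01]
False
down [ 6.0000e-02  2.7000e-01  6.0000e-01  5.5457e+02 -2.6784e+02  6.7630e+01
  5.0170e+01  3.5300e+00  9.3000e-01]
grip [  -1.52   -1.76    2.37  554.38 -268.23   67.76   13.32    3.94    0.93]
turn [-2.9000e-01 -3.3500e+00  2.0000e-02  5.5429e+02 -2.6876e+02  6.7780e+01
  1.3770e+01  4.5800e+00  1.5300e+00]
turn [-2.0000e+00 -4.9700e+00  4.8000e-01  5.5390e+02 -2.6914e+02  6.7800e+01
  1.3610e+01  5.2100e+00  2.1400e+00]
jaw -156.65477499519986
open [-4.3000e-01 -1.3000e-01 -1.3000e-01  5.5444e+02 -2.6775e+02  6.7650e+01
  4.4860e+01  5.6200e+00  2.1400e+00]
974 ((553.7791137695312, -268.7183532714844), (13.993464469909668, 53.88071823120117), 23.32560157775879) 7.55
```

```bash
python3 - <<'E'
from k import *
F=lambda n:print(n,np.round([*(s:=sensors.read_state())['force'],*s['eef_pos'],s['grip_width'],s['t']],2))
R=down(np.deg2rad(-78.5)); yd=np.array([-np.sin(np.deg2rad(11.45)),np.cos(np.deg2rad(11.45))]); f=np.array([574.2,-368.7])
ctrl.gripper_to(50,40); ctrl.move_ptp([*f,160],R); print(ctrl.move_l([*f,105],vel=100,threshold=12)); F('down')
ctrl.gripper_to(0,40); F('grip')
p=np.array(sensors.read_state()['eef_pos']); e=p.copy(); e[:2]+=yd*107; print(ctrl.move_l(e,vel=80,threshold=15)); F('slid'); p2=np.array(sensors.read_state()['eef_pos']); print((p2-p)[:2]@yd)
ctrl.hold(.3); F('h'); ctrl.gripper_to(50); e[:2]=p2[:2]; ctrl.move_l([*p2[:2],170],vel=200)
im,P=look()
k=(P[...,2]>106)&(P[...,2]<120)&(np.hypot(P[...,0]-A[0],P[...,1]-A[1])<60); print(cv2.minAreaRect(np.float32(P[k][:,:2])))
E
```

```text
False
down [-1.6000e-01  7.9000e-01  1.3000e-01  5.7442e+02 -3.6879e+02  1.0534e+02
  5.0190e+01  9.2000e+00]
grip [-3.4000e-01 -1.2000e-01  4.3300e+00  5.7467e+02 -3.6907e+02  1.0603e+02
  1.1680e+01  9.6200e+00]
True
slid [-1.0000e-01 -7.0000e-01  1.6600e+00  5.5409e+02 -2.6817e+02  1.0601e+02
  1.1300e+01  1.0880e+01]
102.97709184763367
h [  -1.      1.31    1.2   554.11 -268.27  106.05   11.09   11.18]
0 ((0.0, 0.0), (0.0, 0.0), 0.0) 12.625
((553.7722778320312, -268.9652099609375), (55.264434814453125, 11.28039264678955), 11.394283294677734)
```

```bash
python3 - <<'E'
import cv2,glob
fs=sorted(glob.glob('pics/k*.png'),key=lambda s:int(s[6:-4])); print(fs)
ims=[cv2.resize(cv2.imread(f)[70:230,250:510],None,fx=1.5,fy=1.5) for f in fs]
cv2.imwrite('pics/kk.png',cv2.hconcat(ims[-2:]))
E
```

```text
['pics/k75.png', 'pics/k126.png']
```

View pics/kk.png

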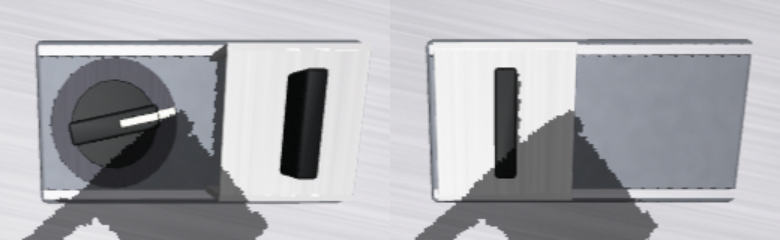

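The left crop shows the pointer in line with the mark. The right crop shows the hood home, with its fin over the knob axis within 0.3 mm. Next is a close look at the rest and spoon.

```bash
python3 - <<'E'
from h import *
R=down(np.deg2rad(50)); T=np.array(optics.camera_params('wrist')['T_tool_cam']); o=R@T[:3,3]
t=np.array([560-o[0],300-o[1],300.])
print(np.round(t,1)); 
s=sensors.read_state(); ctrl.move_l([*s['eef_pos'][:2],300],vel=250); ctrl.move_ptp(t,R)
s=sensors.read_state(); im,d=optics.grab_frame('wrist'); save('w2.png',im); np.savez('w2.npz',im=im,d=d,pos=s['eef_pos'],rot=s['eef_rot'])
c=cam('wrist',s); P=cloud(c,d); near=np.hypot(P[...,0]-549,P[...,1]-311)<130
hsv=cv2.cvtColor(im,cv2.COLOR_RGB2HSV)
w=(hsv[...,0]<15)&(hsv[...,1]>120)&near&(P[...,2]>40)&(P[...,2]<185); q=P[w]
l=cv2.fitLine(np.float32(q),cv2.DIST_HUBER,0,.01,.01).ravel(); print(len(q),l,s['t'])
h=l[:2]/np.hypot(*l[:2]); h=-h if l[2]>0 else h; print('xdir',np.degrees(np.arctan2(h[1],h[0])))
for zz in(111,119.5): print(zz,l[3:]+l[:3]*(zz-l[5])/l[2])
b=near&(P[...,2]>4)&(P[...,2]<12); r=cv2.minAreaRect(np.float32(P[b][:,:2])); print('base',b.sum(),r)
hi=near&(P[...,2]>150)&(P[...,2]<175)&~w; print('uforktop',hi.sum(),P[hi].mean(0),P[hi][:,2].max())
E
```

```text
[610.5 257.6 300. ]
2657 [-5.4333866e-01  4.5655355e-01  7.0451534e-01  5.3684711e+02
  3.1973285e+02  1.2816699e+02] 14.9667
xdir -40.039474
111 [550.0867  308.60797 111.     ]
119.5 [543.5313 314.1163 119.5   ]
base 6116 ((570.7522583007812, 313.4654235839844), (116.10649108886719, 169.926513671875), 50.4407844543457)
uforktop 837 [513.0520848  340.7494322  157.98453196] 166.35047627239706
```

View pics/w2.png

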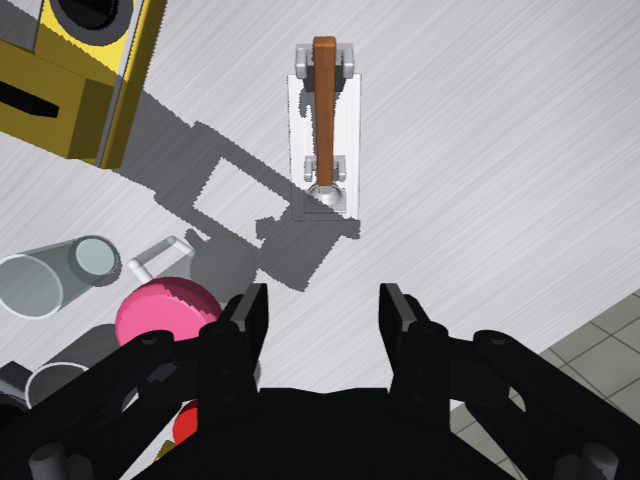

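The picture shows the spoon handle from (324,40) to (324,185), lying in both forks. The upper fork is at (324,60) and there is free space around the handle.

```bash
python3 - <<'E'
from h import *
f=np.load('w1.npz'); c=cam('wrist',dict(eef_pos=f['pos'],eef_rot=f['rot'])); P=cloud(c,f['d'])
m=(P[...,2]>84)&(P[...,2]<95)&(np.hypot(P[...,0]-587,P[...,1]+111)<70); q=np.float32(P[m][:,:2]); print('pot',len(q),cv2.minEnclosingCircle(q),P[m][:,2].mean())
f=np.load('w2.npz'); c=cam('wrist',dict(eef_pos=f['pos'],eef_rot=f['rot'])); P=cloud(c,f['d']); print('wood low end',P[178:187,324].round(0)[:,2])
F=lambda n:print(n,np.round([*(s:=sensors.read_state())['force'],*s['eef_pos'],s['grip_width'],s['t']],2))
R=down(np.deg2rad(50)); xd=np.array([.766,-.643]); g=np.array([543.5,314.1])-5*xd
ctrl.gripper_to(55,60); ctrl.move_ptp([*g,230],R); print(ctrl.move_l([*g,117],vel=100,threshold=12)); F('down')
ctrl.gripper_to(0,60); F('grip'); s=sensors.read_state(); np.savez('grip.npz',p=s['eef_pos'],R=s['eef_rot'],R0=R,g=g)
ctrl.move_l([*g,330],vel=120); F('up')
im,d=optics.grab_frame('scene'); save('s2.png',im[:360,250:640]); F('')
E
```

```text
pot 3087 ((585.311767578125, -112.1742935180664), 54.76095962524414) 89.32354610672398
wood low end [70. 70. 68. 65. 66. 65. 63. 62. 58.]
False
down [ 2.5000e-01 -2.4000e-01 -5.6000e-01  5.4040e+02  3.1762e+02  1.1801e+02
  5.5230e+01  1.7060e+01]
grip [ -0.91   0.61   2.67 540.06 317.51 117.7   15.13  17.49]
up [-4.3000e-01  1.2000e-01 -7.5000e-01  5.3932e+02  3.1715e+02  3.2892e+02
  1.5180e+01  1.9420e+01]
 [ -1.     1.14  -1.72 539.33 317.19 328.98  14.86  19.47]
```

View pics/s2.png

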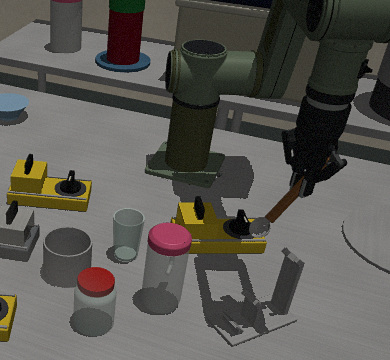

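The spoon is held with its slope kept: bowl at crop (260,227), handle running up to the fingers at (305,180). The rest is empty. I'll carry it over the pot and check the slope from depth before dipping.

```bash
python3 - <<'E'
from h import *
F=lambda n:print(n,np.round([*(s:=sensors.read_state())['force'],*s['eef_pos'],s['grip_width'],s['t']],2))
phi=np.deg2rad(-15); xd=np.array([np.cos(phi),np.sin(phi)]); R=down(phi+np.pi/2); pot=np.array([585.6,-111.8])
g=pot+28*xd-(81.3+5)*xd; np.savez('dip.npz',g=g,R=R,xd=xd)
ctrl.move_ptp([*g,330],R); F('over'); ctrl.move_l([*g,200],vel=150); F('200')
s=sensors.read_state(); tcp=np.array(s['eef_pos'])
tip=tcp+np.r_[xd*86.3,-88]
for n in('scene','top'):
    im,d=optics.grab_frame(n); c=cam(n); P=cloud(c,d); hsv=cv2.cvtColor(im,cv2.COLOR_RGB2HSV); save(n+'3.png',im)
    w=(hsv[...,0]<15)&(hsv[...,1]>120)&(np.linalg.norm(P-tcp,axis=-1)<85)
    print(n,'pred tip px',proj(c,tip),w.sum())
    if w.sum()>15:
        l=cv2.fitLine(np.float32(P[w]),cv2.DIST_HUBER,0,.01,.01).ravel(); print(l, 'slope',np.degrees(np.arctan2(abs(l[2]),np.hypot(*l[:2]))))
u,v=proj(cam('scene'),tip)[0].astype(int); im=cv2.imread('pics/scene3.png'); cv2.circle(im,(u,v),2,(0,0,255),-1)
cv2.imwrite('pics/s3.png',cv2.resize(im[v-90:v+90,u-120:u+120],None,fx=3,fy=3))
E
```

```text
over [-6.7000e-01  3.6000e-01 -1.0100e+00  5.2951e+02 -9.6010e+01  3.3006e+02
  1.5060e+01  2.1000e+01]
200 [ 2.6000e-01 -4.0000e-01 -1.3100e+00  5.3018e+02 -9.6870e+01  2.0117e+02
  1.5220e+01  2.2020e+01]
scene pred tip px [[309.39419211 238.63044503]] 248
[-6.6137815e-01  1.7691754e-01  7.2888905e-01  5.6031775e+02
 -1.0364912e+02  1.7727356e+02] slope 46.793335
top pred tip px [[322.19824373 221.5422527 ]] 21
[ 7.7479500e-01  4.4486469e-01 -4.4920832e-01  4.9101270e+02
 -8.2746445e+01  2.4523610e+02] slope 26.692902
```

View pics/s3.png

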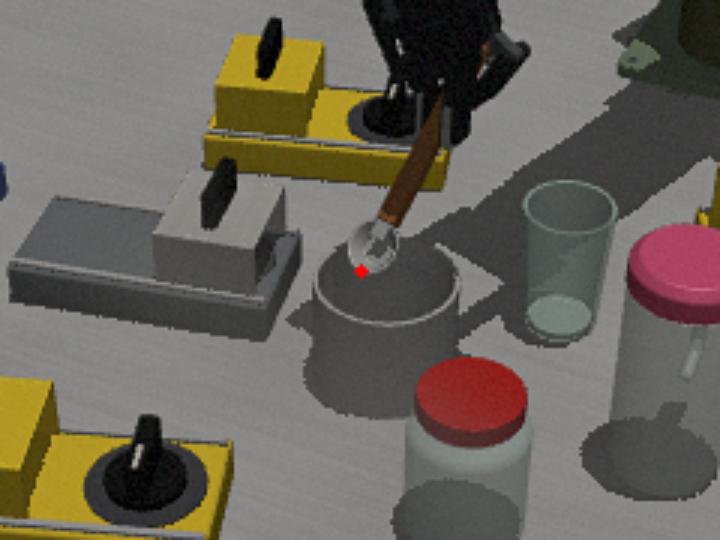

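The predicted tip (red, crop 361,271) sits on the bowl's end and the measured slope is 46.8°. Dipping now.

```bash
python3 - <<'E'
from h import *
F=lambda n:print(n,np.round([*(s:=sensors.read_state())['force'],*s['eef_pos'],s['grip_width'],s['t']],2))
z=np.load('dip.npz'); g=z['g']
print(ctrl.move_l([*g,121],vel=60,threshold=7)); F('dip'); ctrl.hold(.5)
im,d=optics.grab_frame('top'); save('t4.png',cv2.resize(im[170:300,250:420],None,fx=4,fy=4)); 
im,d=optics.grab_frame('scene'); save('s4.png',cv2.resize(im[160:300,230:400],None,fx=4,fy=4)); ctrl.hold(.5); F('held')
E
```

```text
False
dip [ 5.0000e-02 -3.6000e-01 -1.5700e+00  5.2971e+02 -9.6850e+01  1.2154e+02
  1.5060e+01  2.3580e+01]
held [-3.7000e-01 -3.5000e-01 -1.4400e+00  5.2927e+02 -9.6700e+01  1.2099e+02
  1.5350e+01  2.4680e+01]
```

View pics/s4.png

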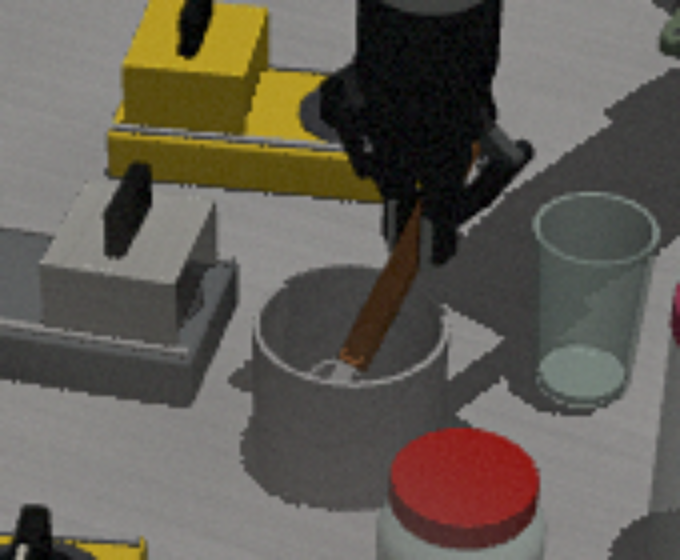

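The bowl is inside the pot below the rim (crop 340,370), with no contact force. Returning the spoon.

```bash
python3 - <<'E'
from h import *
F=lambda n:print(n,np.round([*(s:=sensors.read_state())['force'],*s['eef_pos'],s['grip_width'],s['t']],2))
z=np.load('dip.npz'); k=np.load('grip.npz'); g=k['g']
ctrl.move_l([*z['g'],330],vel=150); ctrl.move_ptp([*g,330],k['R0']); ctrl.hold(.3); F('over'); print(k['p'])
print(ctrl.move_l([*g,150],vel=120,threshold=10)); F('150'); 
print(ctrl.move_l([*g,117],vel=40,threshold=8)); F('low')
E
```

```text
over [-7.0000e-01  3.3000e-01 -2.0000e+00  5.4006e+02  3.1655e+02  3.3012e+02
  1.5110e+01  2.8060e+01]
[540.05773306 317.50940393 117.70265805]
False
150 [-7.0000e-02 -4.9000e-01 -1.5400e+00  5.4037e+02  3.1763e+02  1.5113e+02
  1.5000e+01  2.9710e+01]
True
low [1.0600e+00 2.9000e-01 3.6300e+00 5.3963e+02 3.1692e+02 1.1757e+02
 1.5000e+01 3.0500e+01]
```

```bash
python3 - <<'E'
from h import *
F=lambda n:print(n,np.round([*(s:=sensors.read_state())['force'],*s['eef_pos'],s['grip_width'],s['t']],2))
k=np.load('grip.npz'); g=k['g']; R=k['R0']
ctrl.gripper_to(55); F('open'); ctrl.move_l([*g,240],vel=120); ctrl.move_ptp([610.5,257.6,300],R); ctrl.hold(.3)
s=sensors.read_state(); im,d=optics.grab_frame('wrist'); c=cam('wrist',s); P=cloud(c,d); near=np.hypot(P[...,0]-549,P[...,1]-311)<130
hsv=cv2.cvtColor(im,cv2.COLOR_RGB2HSV); w=(hsv[...,0]<15)&(hsv[...,1]>120)&near&(P[...,2]>40)&(P[...,2]<185); q=P[w]
l=cv2.fitLine(np.float32(q),cv2.DIST_HUBER,0,.01,.01).ravel(); print(len(q),l,l[3:]+l[:3]*(119.5-l[5])/l[2],'zmin/max',q[:,2].min(),q[:,2].max(),s['t'])
f=np.load('w2.npz'); i0=f['im']; save('cmp.png',np.hstack([cv2.resize(x[20:240,240:420],None,fx=2,fy=2) for x in(i0,im)]))
h0=cv2.cvtColor(i0,cv2.COLOR_RGB2HSV);w0=(h0[...,0]<15)&(h0[...,1]>120);w0[240:]=0;w0[:,:240]=0;v,u=np.nonzero(w0);print(u.min(),u.max(),v.min(),v.max());v,u=np.nonzero(w);print(u.min(),u.max(),v.min(),v.max())
it,dt=optics.grab_frame('top'); save('t5.png',it)
E
```

```text
open [-6.1000e-01 -3.3000e-01  2.5000e-01  5.3826e+02  3.1635e+02  1.1590e+02
  5.5010e+01  3.0970e+01]
2658 [-5.4849911e-01  4.5324761e-01  7.0264888e-01  5.3717365e+02
  3.1873972e+02  1.2710161e+02] [543.1076  313.83624 119.5    ] zmin/max 62.300796772440336 168.44905811237547 32.9667
314 334 37 185
313 334 40 187
```

View pics/cmp.png

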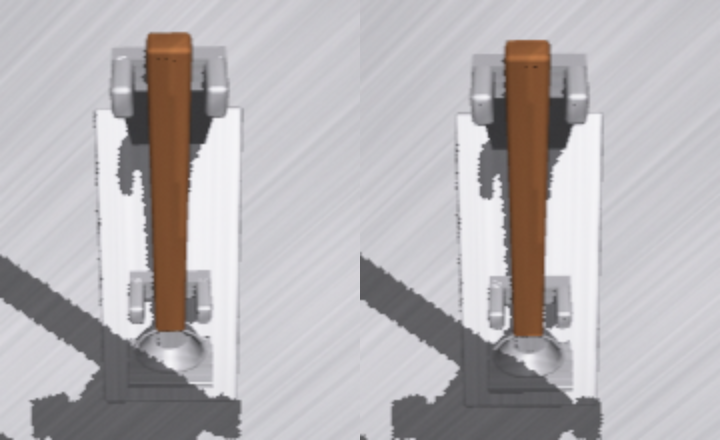

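View pics/t5.png

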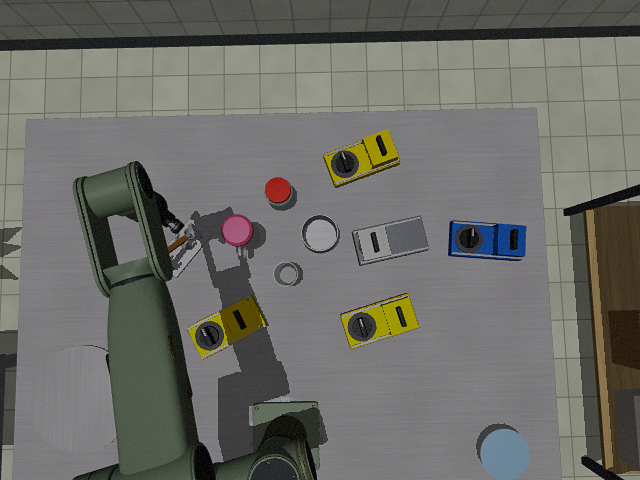

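The spoon lies in its rest as before: the whole rest shifted about 3 px with the camera, and the spoon's position relative to it is unchanged. The hood is home, and the jug, jar and tumbler are where they started. Handing in.

```bash
python3 -c "
from h import *
ctrl.finish_job()"
```

```text
the job is handed in; nothing more can be done
```

I turned the knob to the mark, slid the hood home over it, dipped the spoon in the pot and laid it back in its rest. I handed the job in at about 33 s of the 72 s; no verdict is reported.

- **Knob:** the bar measured −66.7°, against −66.1° to −67.9° for the mark, and a picture showed the two in line. It cannot be seen under the hood, so this was last checked before the hood went over.
- **Hood:** it stopped against its end stop, with the fin about 0.3 mm from the knob's axis.
- **Dip:** I held it for about 1.1 s with the tip planned about 57 mm below the rim. The bowl was below the rim in the picture. There was no sign of contact with the pot; the tool force stayed under 2 N.
- **Spoon back in its rest:** the grip point measured within about 0.5 mm of where it lay at the start, with the same slope.
- **Jug, jar and tumbler:** they looked unmoved in the last top view.

**Disagreements:** the top and wrist cameras differed by about 2 to 3 mm in y. I used a value between them for the knob and fin grips, and mainly the wrist camera after that, because the arm's position agreed with it. In the air the spoon's slope measured 46.8° rather than 45°. The top view's slope reading (27°, only 21 pixels) was unusable, so I ignored it.

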